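Crack open a stuck drying pot and hold the lid ajar

ROBOT

A 6-joint arm with a two-finger parallel gripper is mounted at the origin on a cart in front of the work surface, level with it; the furniture and walls round the work are solid. World frame = base frame: x ahead of the robot, y to its left, z up, the work surface at z = 0. Lengths are in m, angles in rad, forces in N, time in s.
With the tool pointing down it reaches from about 0.325 to 0.9 m from the base axis. Payload 6.1 kg.
Tool frame: the origin (TCP) lies at the very end of the fingers, on their centre line; the grasp point (between the pads) lies 19 mm behind it (grip_depth is the distance from the TCP to the grasp point, in m); z points along the fingers, y is the line along which they close (so a half turn about z gives the same grasp; the last joint's range is limited). The gripper opens to 85 mm and grips with 20 to 120 N. Pads are 22 mm wide; open, the fingers measure 114 mm over their backs; the gripper's body (76 mm by 85 mm) begins 54 mm behind the grasp point. The pads swing forward as they close: fully open they stand 13 mm farther back than shut.
Start: joints at [1.006, 0.22, 1.526, -0, 1.395, -0.126], TCP at [0.266, 0.566, 0.231] pointing down, gripper open.
Joint ranges: [-2.98, 2.98], [-0.91, 2.08], [0.09, 2.57], [-1.24, 4.39], [0.2, 2.65], [-2.68, 2.68]. Speed limits (rad/s): [2.57, 2.57, 3.01, 3.14, 3.14, 3.14].

INTERFACE

Orientations are given as [roll, pitch, yaw] about the fixed x, y, z axes, in that order (R = Rz(yaw) Ry(pitch) Rx(roll)).
In Python, from bench import sense, get_image, sign_off, outline_of, tip_of, grip_depth gives the robot as it stands.
- The arm moves only by the tool arm_command, never from a script. Its argument "rows" is a list of rows, each a list of 3 entries, a list of its own where there are three numbers: the shift along the world's x, y, z in mm, then the turn, a rotation vector about the world's x, y, z in rad, then the finger opening in mm, from 0 to 85.4. In form: [[[tx, ty, tz], [rx, ry, rz], claw], ...]. A call has 1 to 5 rows; each row shifts and turns the commanded pose from where the row before left it; what a row does not reach is not made up. A row lasts 1/10 s, in which the tool goes at most 50 mm and 8.59 degrees, less where a joint would pass 70% of its speed; a pose out of reach is approached as far as the arm can. A call with a gripper value outside its range is refused whole. The fingers move at their own pace and stop on an object; "squeeze" is the grip in N (left out, the last holds). Time passes only in rows, so rows that do not move let the fingers close. It gives the time, the measured TCP pose, the force, the opening and the grip force at its end, in the units of the state.
- sense(): the state, without advancing time (a new reading comes with each control period).
- get_image(name): name is "side" or "top"; returns a dict with "image" (400x640x3 uint8, blue, green, red), "range_z" (400x640 float32, m along the optical axis (not along the pixel's ray), 0 where there is no reading), "K" (3x3 intrinsics, pixels), "origin" and "attitude" of the camera in the world. Camera axes: x right, y down, z forward; pixel columns grow to the right and rows downward; lengths in m; the calibration is good to about 2 mm. A picture is of the moment at which its call begins.
- sign_off(): hands the job in; it is judged then, once.
Trained networks look in a picture, given as the dict that the camera call returned (one of the last four; its "shot" number tells which), for a name from the list of things; names that differ only in an ending like _2 or _b are one class to them, and where a whole thing is asked for, a point or a joint stands for the part that bears it (a point fixed in the world has none). Each returns a list of dicts, best first, with "confidence" (0 to 1); they miss things now and then, are a little off and sometimes report something else, mostly with a low value. They report only what shows in the picture. A call takes as long as a camera call. They do not tell look-alikes from the thing itself.
- outline_of(picture, target): "region" (400x640 bool, what is visible of it).
- tip_of(picture, target): "location" ([x, y, z] in m, in world coordinates, good to about 4 mm: a listed point, or the origin of a listed thing).
The state is a dict: "clock": time; "q": joint angles; "qd": joint speeds; "joint_efforts": joint torques, N m; "position": TCP position; "eef_rot": TCP orientation; "wrist_force": force on the tool from outside, world axes, zero at the start; "torque": the same for the moment, N m; "gripper_width": finger opening in m; "gripper_force": force on a finger pad.
Only numpy, scipy, OpenCV 4.12 (cv2) and the standard library are available. Lean on these libraries where they do the work, as an engineer would, in place of code of your own. Each camera call takes 0.05 s, during which the arm holds its last target. There are 200 camera calls.

TASK

The clear lid of the steel drying pot is stuck in its rubber seal. Lift the brass ring weight off the lid and lower it gently over the post of the weight stand until it rests on the weights already there, and let it go. Then pull the lid up by its black knob until the seal lets go, without whipping it away, and finish while still holding it level over the pot, about 1.5 cm above the gasket all round.

Things in the scene. Friction and masses are not known exactly. Their poses are not given: they have to be found in the camera images.
- pot: Heavy stainless steel drying pot, fixed to the desk: 148 mm across (flange 158 mm), 106 mm high to the top of its black rubber gasket. Origin at the centre of its underside, z up; a small round gauge sticks out of its wall 91 mm towards the pot's own -x, a brass vent cock 105 mm towards +x.
- pot_rim (a point): Centre of the pot's mouth at the height of the gasket's top, 106 mm above the desk; axes as the pot's. Here the rubber lip grips the lid's plug: a straight pull must rise to about 10 to 20 N (lid's weight included), reached after 2 to 3 mm of lift; then the hold is lost suddenly, and above 8 mm only the lid's weight is left. Pushed back down, the lid is gripped again.
- lid: Loose clear acrylic lid, a disc 162 mm across and 12 mm thick, about 0.32 kg, lying on the gasket; the knob stands in its middle. Under the disc a plug with a black rim, 125 mm across and 8.5 mm deep, sits in the pot's rubber lip. Origin at the centre of the disc's underside (level with the gasket's top when shut), z up.
- lid_knob (a point): Middle of the head of the lid's black knob, 31 mm above the lid's underside. The head is a cylinder of 22 mm diameter from 20 to 41 mm above the lid's underside (8 to 29 mm above its upper face), on a 19 mm neck. At the start the ring weight stands round the knob and hides it.
- ring_weight: Loose brass ring, 54 mm outside diameter, 25 mm hole, 34 mm high, about 0.53 kg. Origin at the centre of its underside, z along its hole. At the start it stands on the lid's upper face round the knob (knob top 5 mm below the ring's top).
- stand: Weight stand, fixed to the desk: dark foot 96 mm across, an upright steel post of 22 mm diameter whose top, 112 mm above the desk, tapers over its last 12 mm, and two larger brass weights (74 and 64 mm across) already on it. Origin at the centre of the foot's underside, z up.
- stand_seat (a point): On the post's axis at the upper face of the upper weight, 62 mm above the desk: where the underside of the ring weight comes to rest.
- post_top (a point): Top of the post, 112 mm above the desk.
- cup_a: Bystander: small clear measuring cup, 70 mm across, 47 mm high; origin at the centre of its underside.
- cup_d: Bystander: small clear measuring cup, 71 mm across, 50 mm high; origin at the centre of its underside.
- dropper_bottle: Bystander: amber dropper bottle, 61 mm across, 148 mm high; origin at the centre of its underside.
- reagent_bottle: Bystander: small amber bottle with white cap, 33 mm across, 69 mm high; origin at the centre of its underside.
Mind the look-alikes: they are no part of the job. There is more than one size of the ring_weight; the one meant has the size given above.

How it is judged:
On the way, in this order (a step that is already met when the one before it is completed fails the run):
1. the ring weight rests on the stand's weights, round the post, and is let go, with the lid still on the pot (horizontal distance between ring_weight and stand_seat below 0.005 m and z of ring_weight in the frame of stand_seat below 0.004 m and contact force between the fingers and ring_weight below 0.1 N and z of lid in the frame of pot_rim below 0.002 m), for 0.2 s.
2. the lid, held by the fingers, has come free of the seal (z of lid in the frame of pot_rim above 0.009 m and contact force between lid and pot below 0.1 N and contact force between the fingers and lid above 1 N), for 0.2 s.
At the end, for the whole second after the job is handed in: The gripper holds the lid still, 9 to 22 mm above the gasket, within 12 mm of centred on the pot and within 4 degrees of level, touching the pot nowhere; the ring weight rests on the stand's weights round the post (within 5 mm of the axis, 4 mm of the seat), not touched by the robot (all of step 2 and z of lid in the frame of pot_rim below 0.022 m and horizontal distance between lid and pot_rim below 0.012 m and angle between lid's own z axis and vertical below 0.07 rad and linear speed of lid below 0.02 m/s and contact force between each of lid, the arm and ring_weight below 0.1 N and horizontal distance between ring_weight and stand_seat below 0.005 m and z of ring_weight in the frame of stand_seat below 0.004 m and angle between ring_weight's own z axis and vertical below 0.1 rad); the arm keeps its last pose, push and grip.
It fails at once if the lid is whipped away: more than 50 mm above the gasket (z of lid in the frame of pot_rim above 0.05 m).
It fails at once if the ring weight is dropped down the post instead of lowered (faster than 0.4 m/s there) (horizontal distance between ring_weight and stand_seat below 0.015 m and z of ring_weight in the frame of stand_seat below 0.06 m and linear speed of ring_weight above 0.4 m/s).
It fails at once if a bystander is knocked over or pushed more than 3 cm (distance of any of cup_a, cup_d, dropper_bottle, reagent_bottle from where it was at the start of the episode above 0.03 m or angle between any of cup_a, cup_d, dropper_bottle, reagent_bottle's own z axis and vertical above 0.6 rad).
It also fails if it takes over 54 s, if anything falls off the work surface, if the arm or the gripper's body presses on something with over 40 N, if the wrist force passes 120 N, or if a joint passes its speed limit or range.

## Working session

There is one attempt and no reset: what is moved stays moved. The work goes in short steps, Python scripts to look and compute and a tool call to move; the robot and the scene stay as the last step left them, time stands still between calls to the robot, and variables do not carry over. Pictures are saved under pics/ and viewed, at most 10 in all, crops included, and the job is handed in when it is done.

Besides the shell and the picture viewer there is one more tool, called by a JSON object that holds its "name" and its "arguments", one argument or row to a line. arm_command: Moves the arm, as the interface text tells. Its arguments: {"type":"object","properties":{"rows":{"type":"array","items":{"type":"array"}},"squeeze":{"type":"number"}},"required":["rows"]}

```bash
mkdir -p pics; cat > h.py <<'E'
import numpy as np,cv2
from bench import *
def Rm(a):
    a=np.array(a,float)
    if a.shape==(3,3): return a
    if a.size==4: 
        from scipy.spatial.transform import Rotation as R; return R.from_quat(a).as_matrix()
    from scipy.spatial.transform import Rotation as R; return R.from_euler('xyz',a).as_matrix()
def pts(p):
    z=p['range_z'];K=np.array(p['K']);v,u=np.mgrid[:400,:640]
    c=np.stack([(u-K[0,2])/K[0,0]*z,(v-K[1,2])/K[1,1]*z,z],-1)
    w=c@Rm(p['attitude']).T+np.array(p['origin']); w[z==0]=np.nan
    return w
E
python3 - <<'E'
from h import *
s=sense();print(s);print(grip_depth)
np.set_printoptions(precision=4,suppress=True)
P={n:get_image(n) for n in('side','top')}
cv2.imwrite('pics/side.png',P['side']['image']);cv2.imwrite('pics/top.png',P['top']['image'])
for n,p in P.items():
    print(n,p['origin'],p['attitude'])
    for t in ['pot','pot_rim','lid','ring_weight','stand','stand_seat','post_top','cup_a','cup_d','dropper_bottle','reagent_bottle']:
        print(t,[(np.round(d['location'],4).tolist(),round(d['confidence'],2)) for d in tip_of(p,t)[:4]])
E
```

```text
{'clock': 0.0, 'q': array([ 1.00591286e+00,  2.21216849e-01,  1.52761987e+00, -1.01984281e-05,
        1.39466253e+00, -1.26085947e-01]), 'qd': array([ 0.00172854, -0.00033416, -0.0009698 , -0.00191058,  0.00225194,
        0.0003029 ]), 'joint_efforts': array([ 1.01579019e-03, -4.96890700e+01, -3.89401424e+01, -3.72109707e-05,
        1.09368382e-02, -1.52200624e-05]), 'position': array([0.26520899, 0.56528274, 0.23020033]), 'eef_rot': array([-3.13969993e+00, -2.29801371e-04,  2.70279671e+00]), 'wrist_force': array([ 0.32725714, -0.50015607,  0.19810215]), 'torque': array([0.05966533, 0.03079793, 0.06141913]), 'gripper_force': 0.0, 'gripper_width': 0.08546548484122628}
0.0187
side [ 0.3057 -0.7505  0.7055] [-2.153   0.0081 -0.2101]
pot [([0.4953, -0.0519, 0.0016], 0.97)]
pot_rim []
lid [([0.4987, -0.059, 0.1049], 0.79)]
ring_weight [([0.5415, 0.3141, -0.001], 0.8), ([0.4965, -0.0563, 0.1167], 0.58)]
stand [([0.4824, 0.1705, -0.0018], 0.9)]
stand_seat [([0.4806, 0.1724, 0.0627], 0.61)]
post_top [([0.4826, 0.1738, 0.1112], 0.6)]
cup_a [([0.4304, 0.4104, 0.0007], 0.67), ([0.5718, 0.529
[... 164 characters left out ...]
0.5889, -0.2131, 0.0007], 0.82)]
top [0.4168 0.1445 1.2304] [-3.0584  0.0022 -1.5784]
pot [([0.456, 0.5009, 0.0031], 0.43)]
pot_rim []
lid [([0.4951, -0.0584, 0.1075], 0.64)]
ring_weight [([0.5019, -0.0585, 0.1169], 0.78), ([0.543, 0.3102, 0.0065], 0.64)]
stand [([0.4817, 0.174, 0.0029], 0.87), ([0.4873, 0.1763, 0.0606], 0.34)]
stand_seat [([0.4895, 0.1754, 0.0626], 0.69)]
post_top [([0.4837, 0.177, 0.1118], 0.56)]
cup_a [([0.4318, 0.4136, 0.0001], 0.89), ([0.5704, 0.5307, 0.0001], 0.76)]
cup_d [([0.4318, 0.4136, 0.0001], 0.89), ([0.5704, 0.5307, 0.0001], 0.76)]
dropper_bottle [([0.455, 0.4998, -0.0], 0.66)]
reagent_bottle [([0.5916, -0.2122, 0.0019], 0.54), ([0.5706, 0.529, -0.0023], 0.51)]
```

View pics/side.png

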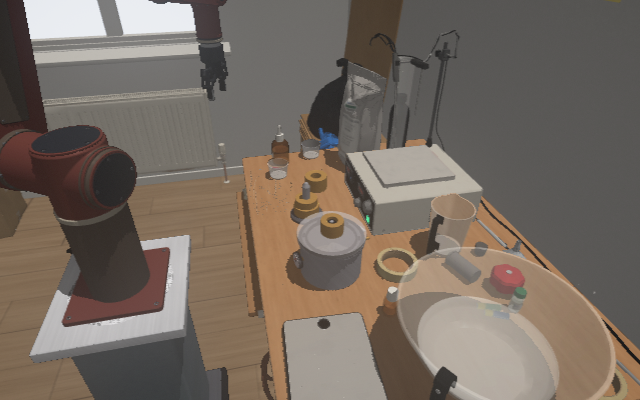

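View pics/top.png

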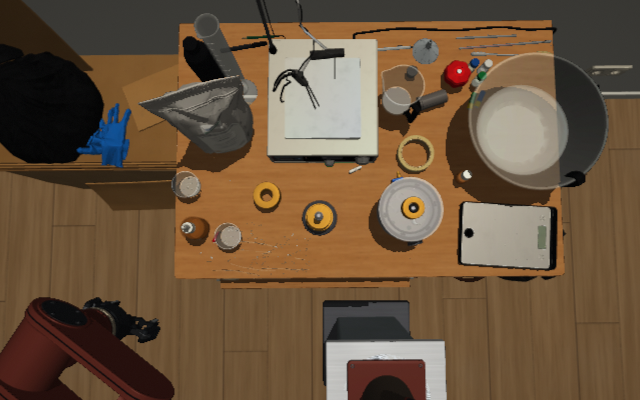

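Both pictures show two rings of similar look. One stands on the lid at top (413,208) / side (332,227), the other on the desk at top (266,196) / side (316,181). The one on the lid round the knob fits the description. I'll check the sizes with depth and one enlarged crop.

```bash
python3 - <<'E'
from h import *
np.set_printoptions(precision=4,suppress=True)
def fit(w,m):
    q=w[m]; (c,r)=cv2.minEnclosingCircle((q[:,:2]*1000).astype(np.float32)); 
    return len(q),np.round(c,1),round(r,1),'meanxy',np.round(np.nanmean(q,0)*1000,1)
P={n:get_image(n) for n in('top','side')}
for n,p in P.items():
    w=pts(p);x,y,z=w[...,0],w[...,1],w[...,2]
    near=lambda cx,cy,r:np.hypot(x-cx,y-cy)<r
    print(n)
    R=near(.499,-.058,.05)&(z>.135)&(z<.17); print('ring top z hist',np.nanmedian(z[R]),np.nanmax(z[R])); R&=abs(z-np.nanpercentile(z[R],90))<.006; print(fit(w,R))
    D=near(.542,.312,.06)&(z>.02); print('desk ring',np.nanpercentile(z[D],90),fit(w,D&(z>np.nanpercentile(z[D],90)-.006)))
    D=near(.483,.175,.05)&(z>.056)&(z<.068);print('upper weight',fit(w,D))
    D=near(.483,.175,.03)&(z>.075);print('post',fit(w,D),np.nanmax(z[D]) )
    D=near(.483,.175,.03)&(z>.106);print('post top',fit(w,D))
    D=near(.497,-.057,.09)&(z>.096)&(z<.125);print('lid',fit(w,D))
    for t in('ring_weight','lid'):
        for o in outline_of(p,t)[:2]:
            v,u=np.nonzero(o['region']); print(t,o['confidence'],u.min(),u.max(),v.min(),v.max())
a=cv2.resize(P['side']['image'][165:295,260:400],None,fx=4,fy=4,interpolation=2)
b=cv2.resize(P['top']['image'][170:260,240:450],None,fx=3.8,fy=3.8,interpolation=2)
cv2.imwrite('pics/c1.png',b)
E
```

```text
top
ring top z hist 0.15190992314917362 0.15759753422788902
(315, array([497.3, -56.9]), 26.9, 'meanxy', array([496.5, -56.6, 152.6]))
desk ring 0.04845352349692589 (410, array([541. , 312.4]), 35.6, 'meanxy', array([541.1, 312.5,  46.1]))
upper weight (400, array([482.4, 172.7]), 31.8, 'meanxy', array([481.6, 172.2,  62.7]))
post (63, array([482.4, 172.4]), 10.9, 'meanxy', array([481.6, 172.1, 106.4])) 0.11509594016039104
post top (35, array([482.2, 172.9]), 9.1, 'meanxy', array([482.2, 172.5, 110.9]))
lid (2891, array([496.2, -56.9]), 81.0, 'meanxy', array([495.1, -55.6, 118.6]))
ring_weight 0.94 401 424 198 218
ring_weight 0.75 254 281 183 207
lid 0.66 379 444 177 241
side
ring top z hist 0.14964743331117936 0.15373665053264984
(279, array([497.1, -57.4]), 27.5, 'meanxy', array([496.6, -59.9, 150.2]))
desk ring 0.044691838880215086 (200, array([540.7, 311.1]), 37.6, 'meanxy', array([540.2, 308.6,  43. ]))
upper weight (205, array([481.2, 171.8]), 32.3, 'meanxy', array([480.1, 164.8,  60.8]))
post (95, array([481.4, 168.1]), 10.2, 'meanxy', array([480.8, 166.2,  93.7])) 0.11133061547905299
post top (14, array([482.1, 172.2]), 7.4, 'meanxy', array([481.4, 171. , 109. ]))
lid (2361, array([495.3, -56.3]), 83.2, 'meanxy', array([490.1, -77.3, 115.4]))
ring_weight 0.97 304 326 170 192
ring_weight 0.57 320 343 212 238
lid 0.87 296 364 211 259
```

View pics/c1.png

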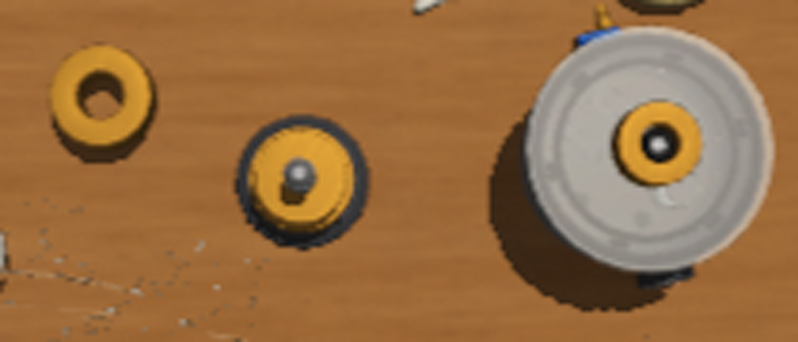

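The crop settles it: the ring on the lid (crop 658,143) has a 54 mm outside diameter and its top at z≈151 mm, with the knob in its hole. The desk ring (crop 100,97) is about 71 mm across and free, so it's the look-alike. The ring axis is at about (497,-57) mm and the post at about (482,172.5) mm.

{"name": "arm_command", "arguments": {
  "rows": [
    [[11.6,-31.1,0],[0,0,-0.0566],85],
    [[11.6,-31.1,0],[0,0,-0.0566],85],
    [[11.6,-31.1,0],[0,0,-0.0566],85],
    [[11.6,-31.1,0],[0,0,-0.0566],85],
    [[11.6,-31.1,0],[0,0,-0.0566],85]
  ]
}}

```text
clock: 2.0
position: [0.3238, 0.4091, 0.2314]
eef_rot: [3.141, 0.0, 2.418]
wrist_force: [-0.3, -0.1, -0.0]
gripper_width: 0.0852
gripper_force: 0.0
```

{"name": "arm_command", "arguments": {
  "rows": [
    [[11.6,-31.1,0],[0,0,-0.0566],85],
    [[11.6,-31.1,0],[0,0,-0.0566],85],
    [[11.6,-31.1,0],[0,0,-0.0566],85],
    [[11.6,-31.1,0],[0,0,-0.0566],85],
    [[11.6,-31.1,0],[0,0,-0.0566],85]
  ]
}}

```text
clock: 2.5
position: [0.3819, 0.2536, 0.2315]
eef_rot: [3.141, 0.0, 2.135]
wrist_force: [0.7, 0.3, 0.7]
gripper_width: 0.0848
gripper_force: 0.0
```

{"name": "arm_command", "arguments": {
  "rows": [
    [[11.6,-31.1,0],[0,0,-0.0566],85],
    [[11.6,-31.1,0],[0,0,-0.0566],85],
    [[11.6,-31.1,0],[0,0,-0.0566],85],
    [[11.6,-31.1,0],[0,0,-0.0566],85],
    [[11.6,-31.1,0],[0,0,-0.0566],85]
  ]
}}

```text
clock: 3.0
position: [0.4399, 0.098, 0.2316]
eef_rot: [3.141, 0.0, 1.851]
wrist_force: [0.7, 0.7, 0.1]
gripper_width: 0.0847
gripper_force: 0.0
```

{"name": "arm_command", "arguments": {
  "rows": [
    [[11.6,-31.1,0],[0,0,-0.0566],85],
    [[11.6,-31.1,0],[0,0,-0.0566],85],
    [[11.6,-31.1,0],[0,0,-0.0566],85],
    [[11.6,-31.1,0],[0,0,-0.0566],85],
    [[0,0,0],[0,0,-0.0566],85]
  ]
}}

```text
clock: 3.5
position: [0.487, -0.0285, 0.2315]
eef_rot: [3.141, 0.001, 1.565]
wrist_force: [-1.4, 0.5, -0.1]
gripper_width: 0.0851
gripper_force: 0.0
```

{"name": "arm_command", "arguments": {
  "rows": [
    [[5,-14.3,-10],[0,0,0],85],
    [[5,-14.3,-20],[0,0,0],85],
    [[0,0,-20],[0,0,0],85],
    [[0,0,-10],[0,0,0],85],
    [[0,0,0],[0,0,0],85]
  ]
}}

```text
clock: 4.0
position: [0.4945, -0.0534, 0.1691]
eef_rot: [-3.138, -0.001, 1.572]
wrist_force: [-0.2, 0.8, 0.3]
gripper_width: 0.0852
gripper_force: 0.0
```

```bash
python3 - <<'E'
from h import *
np.set_printoptions(precision=4,suppress=True)
s=sense();print(s['position'],s['eef_rot'])
P={n:get_image(n) for n in('top','side')}
for n,p in P.items():
    w=pts(p);x,y,z=w[...,0],w[...,1],w[...,2]
    D=(np.hypot(x-.497,y+.057)<.08)&(z>.165)&(z<.19)
    q=w[D]; print(n,len(q),np.nanmin(q,0),np.nanmax(q,0))
    for sg in(1,-1):
        k=q[(q[:,0]-.497)*sg>0]
        if len(k):print(sg,np.nanmin(k,0),np.nanmax(k,0))
b=cv2.resize(P['side']['image'][150:300,250:420],None,fx=4,fy=4,interpolation=2)
cv2.imwrite('pics/c2.png',b[:600])
E
```

```text
[ 0.4945 -0.0534  0.1691] [-3.1377 -0.001   1.572 ]Traceback (most recent call last):
  File "<stdin>", line 8, in <module>
    res = np.fmin.reduce(a, axis=axis, out=out, **kwargs)
ValueError: zero-size array to reduction operation fmin which has no identity
```

```bash
python3 - <<'E'
from h import *
np.set_printoptions(precision=4,suppress=True)
P={n:get_image(n) for n in('top','side')}
s=sense();print(s['position'],s['eef_rot'])
for n,p in P.items():
    w=pts(p);x,y,z=w[...,0],w[...,1],w[...,2]
    D=(np.hypot(x-.497,y+.057)<.08)&(z>.165)&(z<.20)
    q=w[D]; print(n,len(q))
    for sg in(1,-1):
        k=q[(q[:,0]-.497)*sg>0]
        if len(k):print(sg,len(k),np.nanmin(k,0),np.nanmax(k,0))
b=cv2.resize(P['side']['image'][150:300,250:420],None,fx=4,fy=4,interpolation=2)
cv2.imwrite('pics/c2.png',b[:600])
E
```

```text
[ 0.4967 -0.0537  0.1724] [3.1398 0.0005 1.5717]
top 3
1 3 [ 0.5401 -0.0435  0.1986] [ 0.5447 -0.0435  0.1989]
side 67
1 37 [ 0.538  -0.0658  0.1851] [ 0.5512 -0.0492  0.2   ]
-1 30 [ 0.4398 -0.0672  0.1856] [ 0.4526 -0.0496  0.1994]
```

View pics/c2.png

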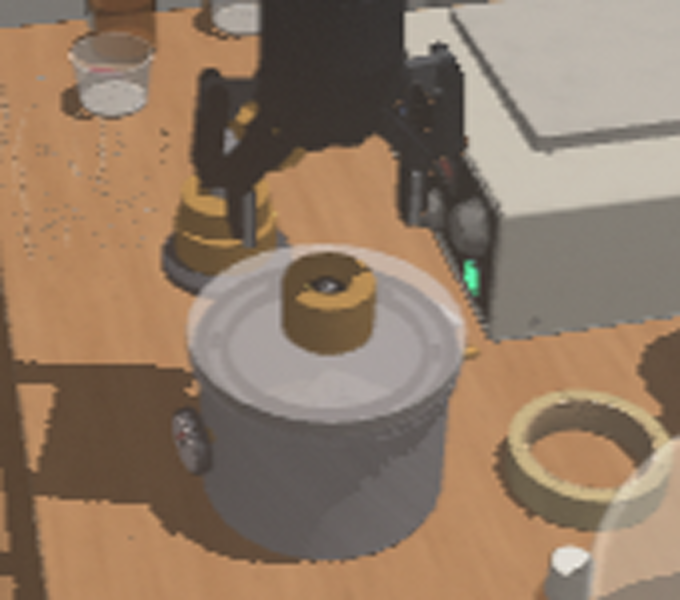

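The fingers straddle the ring, with tips about (0.44..0.55, -0.055). I'll correct by +1, -3.5 mm and descend.

{"name": "arm_command", "arguments": {
  "rows": [
    [[1,-3.5,-3],[0,0,0],85],
    [[0,0,-15],[0,0,0],85],
    [[0,0,-15],[0,0,0],85],
    [[0,0,-12],[0,0,0],85],
    [[0,0,-8],[0,0,0],85]
  ],
  "squeeze": 50
}}

```text
clock: 4.7
position: [0.4967, -0.0572, 0.1175]
eef_rot: [-3.141, -0.0, 1.571]
wrist_force: [-0.1, 0.8, -0.3]
gripper_width: 0.0851
gripper_force: 0.0
```

{"name": "arm_command", "arguments": {
  "rows": [
    [[0,0,0],[0,0,0],65],
    [[0,0,0],[0,0,0],60],
    [[0,0,0],[0,0,0],56],
    [[0,0,0],[0,0,0],50],
    [[0,0,0],[0,0,0],45]
  ]
}}

```text
clock: 5.2
position: [0.4975, -0.0574, 0.1195]
eef_rot: [3.14, 0.0, 1.571]
wrist_force: [-2.0, 0.3, 5.2]
gripper_width: 0.0532
gripper_force: 52.8
```

{"name": "arm_command", "arguments": {
  "rows": [
    [[0,0,0],[0,0,0],45],
    [[0,0,0],[0,0,0],45],
    [[0,0,0],[0,0,0],45],
    [[0,0,0],[0,0,0],45]
  ]
}}

```text
clock: 5.6
position: [0.4975, -0.0574, 0.1195]
eef_rot: [3.14, 0.001, 1.571]
wrist_force: [-2.2, 0.4, 6.2]
gripper_width: 0.0533
gripper_force: 52.8
```

{"name": "arm_command", "arguments": {
  "rows": [
    [[0,0,4],[0,0,0],45],
    [[0,0,8],[0,0,0],45],
    [[0,0,10],[0,0,0],45],
    [[0,0,12],[0,0,0],45],
    [[0,0,16],[0,0,0],45]
  ]
}}

```text
clock: 6.1
position: [0.4965, -0.0571, 0.1688]
eef_rot: [-3.141, -0.0, 1.571]
wrist_force: [0.4, -0.6, -5.9]
gripper_width: 0.0529
gripper_force: 53.6
```

```bash
python3 - <<'E'
from h import *
P={n:get_image(n) for n in('top','side')}
s=sense();print(s['position'],s['gripper_width'],s['wrist_force'])
w=pts(P['side']);x,y,z=w[...,0],w[...,1],w[...,2]
for a,b in((.14,.165),(.165,.2)):
    D=(np.hypot(x-.497,y+.057)<.032)&(z>a)&(z<b);q=w[D]
    if len(q):print(a,len(q),q.min(0),q.max(0))
for n,p in P.items():
  for t in('ring_weight','lid','lid_knob'):print(n,t,[(np.round(d['location'],4).tolist(),round(d['confidence'],2)) for d in tip_of(p,t)[:3]])
b=cv2.resize(P['side']['image'][150:300,250:420],None,fx=4,fy=4,interpolation=2)
cv2.imwrite('pics/c3.png',b[:600])
E
```

```text
[ 0.49892473 -0.05774471  0.17155136] 0.05295222619884658 [ 1.24477643  0.6345475  -4.76845106]
0.14 53 [ 0.48508342 -0.06789563  0.14003225] [ 0.50592445 -0.04939115  0.1483603 ]
0.165 319 [ 0.46727635 -0.08542219  0.17058656] [ 0.52668857 -0.04259574  0.19991343]
top ring_weight [([0.5416, 0.3138, 0.0027], 0.91), ([0.4993, -0.057, 0.1653], 0.59), ([0.4326, 0.4173, 0.001], 0.48)]
top lid [([0.4935, -0.0574, 0.1131], 0.89), ([0.4858, 0.1686, -0.001], 0.32)]
top lid_knob [([0.4957, -0.0576, 0.1332], 0.63)]
side ring_weight [([0.4968, -0.0574, 0.1706], 0.74), ([0.543, 0.3143, 0.0008], 0.51)]
side lid [([0.4955, -0.0574, 0.1066], 0.8)]
side lid_knob [([0.4952, -0.0524, 0.0013], 0.29)]
```

View pics/c3.png

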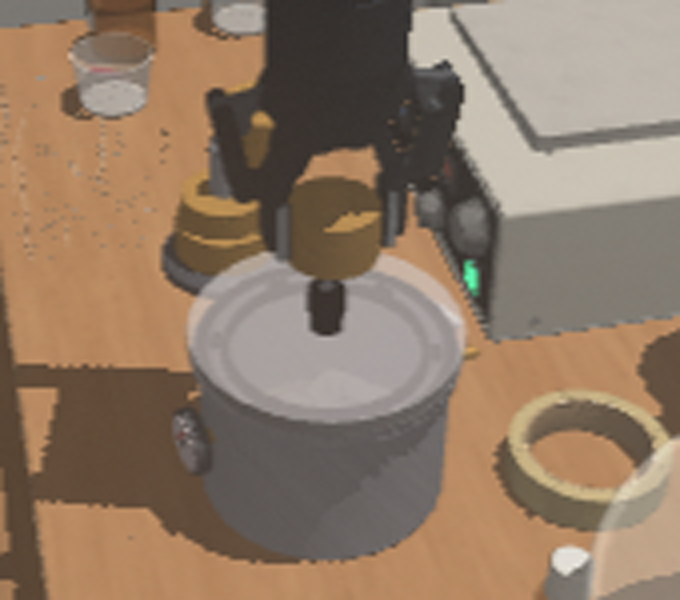

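The ring is held clear of the knob (crop 327,300), and the lid stayed put. Next I'll carry it over the post.

{"name": "arm_command", "arguments": {
  "rows": [
    [[0,0,15],[0,0,0],45],
    [[0,0,15],[0,0,0],45],
    [[0,5,5],[0,0,0],45],
    [[-1,15,0],[0,0,0],45],
    [[-1,22,0],[0,0,0],45]
  ]
}}

```text
clock: 7.0
position: [0.495, -0.0146, 0.2037]
eef_rot: [3.141, -0.0, 1.569]
wrist_force: [0.3, 0.3, -5.7]
gripper_width: 0.0533
gripper_force: 54.3
```

{"name": "arm_command", "arguments": {
  "rows": [
    [[-2,28,0],[0,0,0],45],
    [[-2,30,0],[0,0,0],45],
    [[-2,30,0],[0,0,0],45],
    [[-2,30,0],[0,0,0],45],
    [[-2,28,0],[0,0,0],45]
  ]
}}

```text
clock: 7.5
position: [0.4839, 0.1332, 0.203]
eef_rot: [-3.141, -0.001, 1.572]
wrist_force: [0.8, 0.4, -5.8]
gripper_width: 0.0534
gripper_force: 54.3
```

{"name": "arm_command", "arguments": {
  "rows": [
    [[-2,22,-15],[0,0,0],45],
    [[-1,14,-20],[0,0,0],45],
    [[0,5.5,-20],[0,0,0],45],
    [[0,0,-18],[0,0,0],45],
    [[0,0,0],[0,0,0],45]
  ]
}}

```text
clock: 8.0
position: [0.4786, 0.1731, 0.127]
eef_rot: [-3.135, 0.001, 1.572]
wrist_force: [-0.4, -0.4, -6.2]
gripper_width: 0.053
gripper_force: 54.5
```

```bash
cat > m.py <<'E'
from h import *
np.set_printoptions(precision=4,suppress=True)
for i in range(2):
    s=sense();P={n:get_image(n) for n in('top','side')};print(s['position'],s['eef_rot'],s['gripper_width'],s['wrist_force'])
w=pts(P['side']);x,y,z=w[...,0],w[...,1],w[...,2]
D=(np.hypot(x-.482,y-.1725)<.032)&(z>.11)
im=P['side']['image'];q=w[D];print(len(q),q.min(0),q.max(0))
for n,p in P.items():
  for t in('ring_weight','stand_seat','post_top'):print(n,t,[(np.round(d['location'],4).tolist(),round(d['confidence'],2)) for d in tip_of(p,t)[:3]])
  for o in outline_of(p,'ring_weight')[:2]:
    m=o['region']&np.isfinite(w[...,0]) if n=='side' else None
    if m is not None and m.sum():print('side region',o['confidence'],m.sum(),np.percentile(w[m],[2,50,98],axis=0).round(4).tolist())
b=cv2.resize(im[140:240,260:360],None,fx=6,fy=6,interpolation=2)
import sys;cv2.imwrite(sys.argv[1],b)
E
python3 m.py pics/c4.png
```

```text
[0.4786 0.1731 0.127 ] [-3.1349  0.0009  1.5721] 0.05295042578605894 [-0.4152 -0.3891 -6.2438]
[0.4813 0.1729 0.1302] [-3.1404  0.      1.5714] 0.05299713722457223 [ 0.3431 -0.023  -5.3589]
836 [0.4506 0.1411 0.1108] [0.5113 0.198  0.5057]
top ring_weight [([0.5432, 0.3141, 0.0018], 0.75)]
top stand_seat [([0.4861, 0.1762, 0.0638], 0.66)]
top post_top [([0.4847, 0.1742, 0.1126], 0.38)]
side ring_weight [([0.4813, 0.1727, 0.1279], 0.71), ([0.5447, 0.3123, -0.0012], 0.54)]
side stand_seat [([0.4863, 0.1743, 0.0612], 0.91)]
side post_top [([0.4807, 0.1727, 0.1083], 0.73)]
side region 0.87 335 [[0.4573, 0.1444, 0.1302], [0.4797, 0.156, 0.1549], [0.5066, 0.1901, 0.1635]]
side region 0.73 278 [[0.5185, 0.2757, -0.0021], [0.5487, 0.283, 0.0293], [0.5806, 0.3276, 0.0454]]
```

View pics/c4.png

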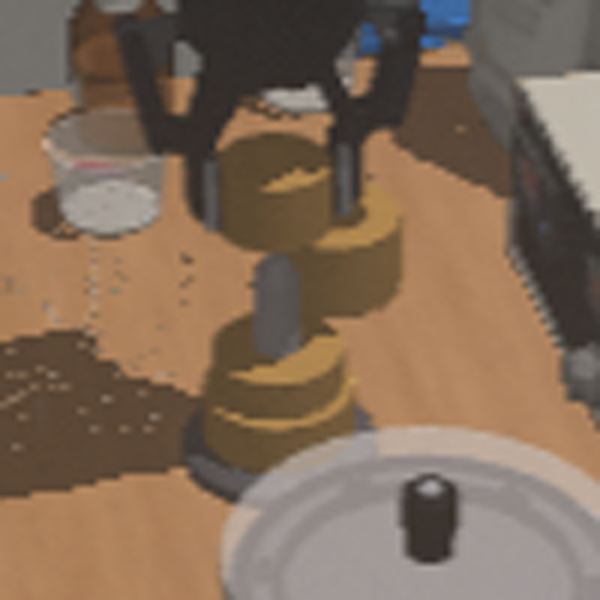

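The ring hangs about 1.5 cm above the post top (crop 277,258), and both axes line up within about 1 mm in this view. I'll refine with cylinder fits.

```bash
python3 - <<'E'
from h import *
from scipy.optimize import least_squares
acc={}
for i in range(4):
    p=get_image('side');w=pts(p);x,y,z=w[...,0],w[...,1],w[...,2]
    n=np.hypot(x-.482,y-.1725)
    for k,(m,r) in {'ring':(outline_of(p,'ring_weight')[0]['region']&(n<.03)&(z>.134)&(z<.156),.027),'post':((n<.014)&(z>.07)&(z<.098),.011),'upw':((n<.036)&(z>.044)&(z<.057),.032)}.items():
        q=w[m]; f=least_squares(lambda c:np.hypot(q[:,0]-c[0],q[:,1]-c[1])-r,[.482,.172],loss='soft_l1',f_scale=.001)
        acc.setdefault(k,[]).append(f.x*1000); N=len(q)
for k,v in acc.items():print(k,np.mean(v,0).round(2),np.std(v,0).round(2))
E
```

```text
ring [482.26 172.29] [1.43 0.79]
post [482.1 173.2] [0.27 0.06]
upw [482.18 173.64] [0.21 0.05]
```

{"name": "arm_command", "arguments": {
  "rows": [
    [[0,0.5,-6],[0,0,0],45],
    [[0,0,-6],[0,0,0],45],
    [[0,0,-4],[0,0,0],45],
    [[0,0,-3],[0,0,0],45],
    [[0,0,-3],[0,0,0],45]
  ]
}}

```text
clock: 9.5
position: [0.4818, 0.1728, 0.1078]
eef_rot: [-3.141, 0.0, 1.571]
wrist_force: [0.3, 1.4, -5.3]
gripper_width: 0.053
gripper_force: 54.7
```

{"name": "arm_command", "arguments": {
  "rows": [
    [[0,0,-3],[0,0,0],45],
    [[0,0,-3],[0,0,0],45],
    [[0,0,-2],[0,0,0],45],
    [[0,0,0],[0,0,0],45]
  ]
}}

```text
clock: 9.9
position: [0.4817, 0.1727, 0.0999]
eef_rot: [-3.141, 0.0, 1.571]
wrist_force: [0.2, -0.3, -6.2]
gripper_width: 0.0533
gripper_force: 54.7
```

{"name": "arm_command", "arguments": {
  "rows": [
    [[0,0,-5],[0,0,0],45],
    [[0,0,-6],[0,0,0],45],
    [[0,0,-6],[0,0,0],45],
    [[0,0,-6],[0,0,0],45],
    [[0,0,-6],[0,0,0],45]
  ]
}}

```text
clock: 10.4
position: [0.4818, 0.1728, 0.0706]
eef_rot: [-3.141, 0.0, 1.571]
wrist_force: [-0.2, -0.3, -5.8]
gripper_width: 0.0531
gripper_force: 54.7
```

{"name": "arm_command", "arguments": {
  "rows": [
    [[0,0,-3],[0,0,0],45],
    [[0,0,-2],[0,0,0],45],
    [[0,0,-1],[0,0,0],45],
    [[0,0,0],[0,0,0],45]
  ]
}}

```text
clock: 10.8
position: [0.482, 0.1728, 0.0653]
eef_rot: [3.142, -0.0, 1.571]
wrist_force: [0.2, -0.5, -6.0]
gripper_width: 0.0533
gripper_force: 54.7
```

{"name": "arm_command", "arguments": {
  "rows": [
    [[0,0,-1],[0,0,0],45],
    [[0,0,-1],[0,0,0],45],
    [[0,0,0],[0,0,0],45]
  ]
}}

```text
clock: 11.1
position: [0.4822, 0.1728, 0.0636]
eef_rot: [3.141, -0.0, 1.571]
wrist_force: [-0.6, 0.7, -3.8]
gripper_width: 0.0532
gripper_force: 54.8
```

{"name": "arm_command", "arguments": {
  "rows": [
    [[0,0,-1],[0,0,0],45],
    [[0,0,0],[0,0,0],45]
  ]
}}

```text
clock: 11.3
position: [0.4822, 0.1729, 0.0635]
eef_rot: [3.141, 0.0, 1.571]
wrist_force: [-5.1, -1.5, 5.6]
gripper_width: 0.0532
gripper_force: 55.7
```

The weight is now carried by the stand (wrist z turned positive). Releasing.

{"name": "arm_command", "arguments": {
  "rows": [
    [[0,0,0],[0,0,0],56],
    [[0,0,0],[0,0,0],62],
    [[0,0,0],[0,0,0],75],
    [[0,0,0],[0,0,0],80],
    [[0,0,0],[0,0,0],80]
  ]
}}

```text
clock: 11.8
position: [0.4821, 0.1728, 0.0624]
eef_rot: [3.141, -0.0, 1.571]
wrist_force: [-0.1, 0.7, -0.4]
gripper_width: 0.0797
gripper_force: 0.0
```

{"name": "arm_command", "arguments": {
  "rows": [
    [[0,0,10],[0,0,0],80],
    [[0,0,20],[0,0,0],80],
    [[0,0,35],[0,0,0],80],
    [[0,0,35],[0,0,0],80],
    [[0,-10,35],[0,0,0],80]
  ]
}}

```text
clock: 12.3
position: [0.4817, 0.1633, 0.1994]
eef_rot: [3.141, -0.001, 1.572]
wrist_force: [0.4, 0.5, -0.6]
gripper_width: 0.0799
gripper_force: 0.0
```

{"name": "arm_command", "arguments": {
  "rows": [
    [[2,-30,5],[0,0,0],70],
    [[2,-30,0],[0,0,0],60],
    [[2,-30,0],[0,0,0],60],
    [[2,-30,0],[0,0,0],60],
    [[2,-30,0],[0,0,0],60]
  ]
}}

```text
clock: 12.8
position: [0.492, 0.0116, 0.2033]
eef_rot: [3.14, 0.0, 1.571]
wrist_force: [1.0, 0.6, 0.2]
gripper_width: 0.0601
gripper_force: 0.0
```

```bash
python3 - <<'E'
from h import *
from scipy.optimize import least_squares
np.set_printoptions(precision=2,suppress=True)
for n in('side','top','side','top'):
    p=get_image(n);w=pts(p);x,y,z=w[...,0],w[...,1],w[...,2];d=np.hypot(x-.482,y-.1725)
    e=np.hypot(x-.496,y+.057)
    def fit(m,r,c0):
        q=w[m]; return len(q),least_squares(lambda c:np.hypot(q[:,0]-c[0],q[:,1]-c[1])-r,c0,loss='soft_l1',f_scale=.001).x*1000
    T=(d<.03)&(d>.015)&(z>.08); print(n,'ring top z',np.median(z[T])*1000,np.percentile(z[T],95)*1000)
    if n=='side':
        print('ring',fit((d<.032)&(z>.068)&(z<.09),.027,[.482,.172]))
        print('knob side',fit((e<.018)&(z>.126)&(z<.142),.011,[.496,-.057]))
    K=(e<.02)&(z>.14)&(z<.16);q=w[K]*1000
    print('knobtop',len(q),cv2.minEnclosingCircle(q[:,:2].astype(np.float32)),q.mean(0))
    L=(e>.03)&(e<.08)&(z>.1)&(z<.13); print('lid z',np.median(z[L])*1000)
    print([(t,np.round(o['location'],4).tolist()) for t in('lid_knob','lid','ring_weight') for o in tip_of(p,t)[:2]])
print(sense()['position'])
im=get_image('side')['image'];cv2.imwrite('pics/c5.png',cv2.resize(im[140:290,240:400],None,fx=4,fy=4,interpolation=2))
E
```

```text
side ring top z 92.93894133696706 96.1360165970286
ring (123, array([481.7 , 173.69]))
knob side (46, array([496.22, -55.7 ]))
knobtop 56 ((495.114501953125, -58.13764190673828), 11.013707160949707) [495.4  -59.64 145.07]
lid z 116.9568615171721
[('lid_knob', [0.4969, -0.0532, 0.1363]), ('lid', [0.4971, -0.0579, 0.1094]), ('ring_weight', [0.5421, 0.3119, 0.0024]), ('ring_weight', [0.4814, 0.173, 0.0613])]
top ring top z 96.55406343096351 100.17478584706727
knobtop 0 ((0.0, 0.0), 0.0) [nan nan nan]
lid z 118.56950241050424
[('lid_knob', [0.4948, -0.0523, 0.1349]), ('lid', [0.4975, -0.0569, 0.1084]), ('ring_weight', [0.5429, 0.3122, 0.0015]), ('ring_weight', [0.4845, 0.1743, 0.0633])]
side ring top z 93.51165350621154 96.31551207600872
ring (125, array([481.45, 173.79]))
knob side (46, array([496.01, -55.92]))
knobtop 57 ((495.9718322753906, -58.206356048583984), 10.061321258544922) [494.97 -59.86 144.93]
lid z 116.9695824520156
[('lid_knob', [0.4976, -0.0523, 0.1337]), ('lid', [0.4957, -0.06, 0.108]), ('ring_weight', [0.5443, 0.3103, 0.0031]), ('ring_weight', [0.4821, 0.1733, 0.0621])]
top ring top z 96.45858563155163 99.96872023839897
knobtop 0 ((0.0, 0.0), 0.0) [nan nan nan]
lid z 118.61366465980439
[('lid_knob', [0.4966, -0.055, 0.1353]), ('lid', [0.4952, -0.0576, 0.1083]), ('ring_weight', [0.5424, 0.3137, 0.0038]), ('ring_weight', [0.484, 0.1732, 0.0615])]
[0.49 0.01 0.2 ]<stdin>:14: RuntimeWarning: Mean of empty slice.
  ret = um.true_divide(
```

View pics/c5.png

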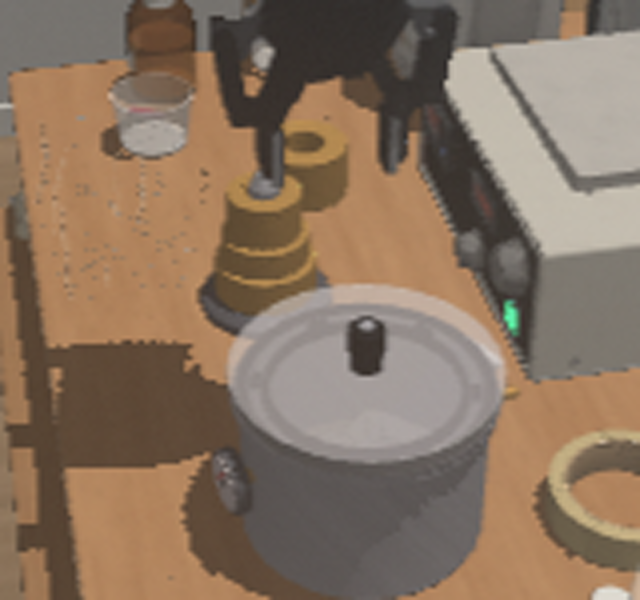

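The ring sits on the stand's weights (crop 263,210), top at ~96 mm and coaxial with the post. The lid is still shut, with the knob at crop (366,345), (496,-57) mm. Next I go to the knob.

{"name": "arm_command", "arguments": {
  "rows": [
    [[1,-20,0],[0,0,0],60],
    [[1,-25,0],[0,0,0],60],
    [[1,-17,-6],[0,0,0],60],
    [[0.8,-8,-15],[0,0,0],60],
    [[0,0,-15],[0,0,0],60]
  ],
  "squeeze": 80
}}

```text
clock: 14.15
position: [0.4962, -0.0586, 0.1663]
eef_rot: [3.14, 0.001, 1.569]
wrist_force: [0.3, 0.5, -0.9]
gripper_width: 0.0599
gripper_force: 0.0
```

{"name": "arm_command", "arguments": {
  "rows": [
    [[0,0,-15],[0,0,0],60],
    [[0,0,-15],[0,0,0],60],
    [[0,0,-10],[0,0,0],60],
    [[0,0,-5],[0,0,0],60],
    [[0,0,0],[0,0,0],60]
  ]
}}

```text
clock: 14.65
position: [0.4954, -0.0571, 0.1208]
eef_rot: [-3.14, -0.0, 1.571]
wrist_force: [-0.6, 0.7, -0.2]
gripper_width: 0.0599
gripper_force: 0.0
```

{"name": "arm_command", "arguments": {
  "rows": [
    [[0,0,0],[0,0,0],40],
    [[0,0,0],[0,0,0],28],
    [[0,0,0],[0,0,0],24],
    [[0,0,0],[0,0,0],18],
    [[0,0,0],[0,0,0],12]
  ]
}}

```text
clock: 15.15
position: [0.4963, -0.0573, 0.1223]
eef_rot: [3.14, 0.0, 1.571]
wrist_force: [-2.4, 0.9, 6.1]
gripper_width: 0.0199
gripper_force: 78.0
```

{"name": "arm_command", "arguments": {
  "rows": [
    [[0,0,0],[0,0,0],12],
    [[0,0,0],[0,0,0],12],
    [[0,0,0],[0,0,0],12]
  ]
}}

```text
clock: 15.45
position: [0.4963, -0.0573, 0.1222]
eef_rot: [3.14, 0.0, 1.571]
wrist_force: [-1.5, 1.3, 5.9]
gripper_width: 0.0194
gripper_force: 78.0
```

{"name": "arm_command", "arguments": {
  "rows": [
    [[0,0,0.5],[0,0,0],12],
    [[0,0,0.5],[0,0,0],12],
    [[0,0,0.5],[0,0,0],12],
    [[0,0,0.5],[0,0,0],12]
  ]
}}

```text
clock: 15.85
position: [0.4955, -0.0572, 0.1226]
eef_rot: [-3.141, -0.0, 1.571]
wrist_force: [2.7, -0.6, -7.0]
gripper_width: 0.0196
gripper_force: 78.3
```

{"name": "arm_command", "arguments": {
  "rows": [
    [[0,0,0.5],[0,0,0],12],
    [[0,0,0.5],[0,0,0],12],
    [[0,0,0],[0,0,0],12]
  ]
}}

```text
clock: 16.15
position: [0.4952, -0.057, 0.1235]
eef_rot: [-3.14, -0.001, 1.571]
wrist_force: [3.7, 0.4, -9.3]
gripper_width: 0.019
gripper_force: 78.5
```

{"name": "arm_command", "arguments": {
  "rows": [
    [[0,0,0.5],[0,0,0],12],
    [[0,0,0.5],[0,0,0],12],
    [[0,0,0],[0,0,0],12]
  ]
}}

```text
clock: 16.45
position: [0.496, -0.0573, 0.1258]
eef_rot: [3.141, 0.0, 1.571]
wrist_force: [2.2, 0.1, -4.1]
gripper_width: 0.0193
gripper_force: 79.3
```

{"name": "arm_command", "arguments": {
  "rows": [
    [[0,0,0.5],[0,0,0],12],
    [[0,0,0.5],[0,0,0],12],
    [[0,0,0],[0,0,0],12]
  ]
}}

```text
clock: 16.75
position: [0.4958, -0.0574, 0.1268]
eef_rot: [3.141, 0.0, 1.571]
wrist_force: [1.1, -0.6, -2.8]
gripper_width: 0.0193
gripper_force: 79.5
```

{"name": "arm_command", "arguments": {
  "rows": [
    [[0,0,2],[0,0,0],12],
    [[0,0,2],[0,0,0],12],
    [[0,0,2],[0,0,0],12],
    [[0,0,2],[0,0,0],12],
    [[0,0,2.5],[0,0,0],12]
  ]
}}

```text
clock: 17.25
position: [0.4956, -0.0572, 0.1369]
eef_rot: [-3.141, -0.0, 1.571]
wrist_force: [0.3, 0.6, -4.0]
gripper_width: 0.0194
gripper_force: 79.3
```

{"name": "arm_command", "arguments": {
  "rows": [
    [[0,0,0],[0,0,0],12],
    [[0,0,0],[0,0,0],12],
    [[0,0,0],[0,0,0],12]
  ]
}}

```text
clock: 17.55
position: [0.4957, -0.0572, 0.1367]
eef_rot: [-3.141, -0.0, 1.571]
wrist_force: [0.8, 0.1, -3.2]
gripper_width: 0.0196
gripper_force: 79.3
```

```bash
python3 - <<'E'
from h import *
np.set_printoptions(precision=3,suppress=True)
for n in('side','top'):
    p=get_image(n);w=pts(p);x,y,z=w[...,0],w[...,1],w[...,2];e=np.hypot(x-.496,y+.057)
    L=(e>.035)&(e<.076)&(z>.1)&(z<.15);q=w[L]
    A=np.c_[q[:,0]-.496,q[:,1]+.057,np.ones(len(q))];k=np.ones(len(q),bool)
    for _ in range(4):
        c=np.linalg.lstsq(A[k],q[k,2],rcond=None)[0];k=abs(q[:,2]-A@c)<.005
    print(n,k.sum(),'tilt,z',c,'circle',cv2.minEnclosingCircle((w[(e<.1)&(z>.12)&(z<.14)][:,:2]*1000).astype(np.float32)))
    d=np.hypot(x-.482,y-.1725);T=(d<.03)&(d>.015)&(z>.08);print('ring top',np.median(z[T]),np.nanmean(w[T],0))
    print([(t,np.round(o['location'],4).tolist()) for t in('lid',) for o in tip_of(p,t)[:2]])
    if n=='side':im=p['image']
print(sense())
cv2.imwrite('pics/c6.png',cv2.resize(im[160:290,250:400],None,fx=4.5,fy=4.5,interpolation=2))
E
```

```text
side 1486 tilt,z [-0.002 -0.002  0.131] circle ((493.8298645019531, -56.955570220947266), 82.37216186523438)
ring top 0.09392360574185232 [0.469 0.171 0.092]
[('lid', [0.4944, -0.0571, 0.121])]
top 1130 tilt,z [-0.002  0.003  0.133] circle ((495.4154052734375, -56.68906021118164), 80.87016296386719)
ring top 0.09644530270142171 [0.481 0.172 0.096]
[('lid', [0.4946, -0.0589, 0.1228])]
{'clock': 17.75, 'q': array([-0.273,  0.009,  1.942,  0.   ,  1.19 , -0.273]), 'qd': array([ 0.001, -0.001, -0.   ,  0.   ,  0.002, -0.001]), 'joint_efforts': array([  0.   , -38.055, -37.584,   0.004,   0.004,   0.   ]), 'position': array([ 0.496, -0.057,  0.137]), 'eef_rot': array([-3.141, -0.   ,  1.571]), 'wrist_force': array([-0.547,  0.629, -3.297]), 'torque': array([-0.041, -0.005, -0.   ]), 'gripper_force': 79.34870940400288, 'gripper_width': 0.019455059632632447}
```

View pics/c6.png

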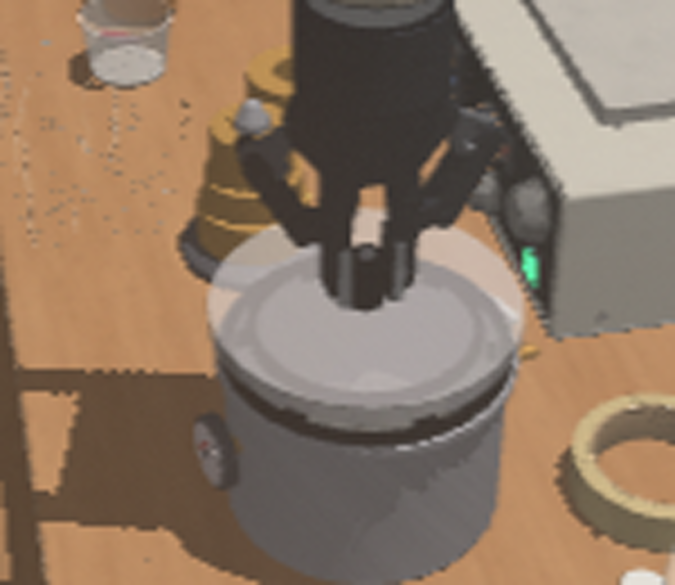

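The lid is held level (tilt about 0.003 rad) with an even dark gap all round the gasket at crop (365,430). It is about 14.5 mm up and centred. The ring is undisturbed on the stand at crop (240,130). Handing in.

```bash
python3 -c "
from bench import sign_off;print(sign_off())"
```

```text
the job is handed in; nothing more can be done
None
```

I handed the job in: the ring weight rests on the stand's weights and is let go, and the freed lid is held level, centred and about 14.5 mm above the gasket; the hand-in returned no verdict.

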